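Isolate and vent the pump tester through its lever guard

TASK

Make the pump tester safe: reach down through the windows of the yellow guard and press the blue supply lever fully down first, then the red vent lever fully down, and leave both down. Press only, do not touch the yellow guard, and leave the other things on the bench where they are.

Things in the scene. Friction and masses are not known exactly. Their poses are not given: they have to be found in the camera images.
- guard: Yellow sheet-steel guard box fixed on the bench, 180 (x) x 250 (y) x 150 mm high, closed on all sides, with two windows in its flat level top side by side in y, 110 mm between their centres and a 30 mm bar between them; the bars round the windows are 25 mm wide at the front (-x) and 30 mm at the sides. Origin: centre of its underside on the bench; x points away from the robot at yaw 0, y to the left, z up. It must not be touched. Nothing stands above its top.
- window_left (a point): Centre of the left window (guard's +y side) in the plane of the guard's top face. The opening is 80 mm x 80 mm, edges along the guard's x and y, through a 5 mm plate. Axes as the guard's.
- window_right (a point): Centre of the right window (guard's -y side) in the plane of the guard's top face. The opening is 80 mm x 80 mm, edges along the guard's x and y, through a 5 mm plate. Axes as the guard's.
- blue_pad (a point): Centre of the top face of the blue lever's square press pad (38 x 38 mm, 12 mm thick, blue plastic). It lies under the centre of one of the two guard windows (which of the two varies). Lever up: about 137 mm above the bench, 13 mm below the guard's top face; fully down: about 112 mm above the bench, 38 mm below the guard's top face. The point's axes are the guard's axes tipped by the lever's swing.
- red_pad (a point): Centre of the top face of the red lever's square press pad (38 x 38 mm, 12 mm thick, red plastic). It lies under the centre of one of the two guard windows (which of the two varies). Lever up: about 137 mm above the bench, 13 mm below the guard's top face; fully down: about 112 mm above the bench, 38 mm below the guard's top face. The point's axes are the guard's axes tipped by the lever's swing.
- blue_lever (a joint): Swing of the blue lever in rad: 0 fully up, 0.32 fully down against its stop; starts at 0 to 0.06. The lever is a steel arm hinged under the guard 79 mm behind its pad (on the guard's +x side); the pad sinks 25 mm over the full swing. It is stiff (about 5 N at the pad) and stays where it is left. It is the supply shut-off.
- red_lever (a joint): Swing of the red lever in rad: 0 fully up, 0.32 fully down against its stop; starts at 0 to 0.06. The lever is a steel arm hinged under the guard 79 mm behind its pad (on the guard's +x side); the pad sinks 25 mm over the full swing. It is stiff (about 5 N at the pad) and stays where it is left. It is the vent; the needle of the gauge beside the guard follows it.
- gauge: Fixed pressure gauge, dial face up (72 mm across, 103 mm high), on an 80 x 70 mm brass block on the bench, 180 mm to the left (+y) of the guard's origin. Origin: centre of its underside.
- union: Loose brass pipe ring, 38 mm across, 30 mm high, on the bench just in front of the guard. Origin: centre of its underside. A bystander.
- brush: Loose hand brush lying on the bench, at the near right. Origin: under its middle. A bystander.
- scraper: Loose scraper (spatula) lying on the bench, at the near left. Origin: under its middle. A bystander.
- spray_can: Loose spray can, blue and white with red cap, 66 mm across, 200 mm high, on the left, beyond the red tin. Origin: centre of its underside. A bystander.
- red_tin: Loose red tin, 60 mm across, 90 mm high, on the left. Origin: centre of its underside. A bystander.
- mug: Loose white mug, 80 mm across, 90 mm high, on the right, beyond the spool. Origin: centre of its underside. A bystander.
- twine_spool: Loose brown wooden spool, 60 mm across, 72 mm high, on the right. Origin: centre of its underside. A bystander.

How it is judged:
By the outcome, as a careful person would: the job done as asked, in the order asked, and still so for the second after the job is handed in, with the robot touching nothing.
It also fails if it takes over 45 s, if anything falls off the work surface, if the arm or the gripper's body presses on something with over 40 N, if the wrist force passes 120 N, or if a joint passes its speed limit or range.

ROBOT

A 6-joint arm with a two-finger parallel gripper is mounted at the origin on the work surface. World frame = base frame: x ahead of the robot, y to its left, z up, the work surface at z = 0. Lengths are in m, angles in degrees, forces in N, time in s.
With the tool pointing down it reaches from about 0.3 to 0.75 m from the base axis. Payload 8.5 kg.
Tool frame: the origin (TCP) lies at the very end of the fingers, on their centre line; the grasp point (between the pads) lies 19 mm behind it; z points along the fingers, y is the line along which they close (so a half turn about z gives the same grasp; the last joint's range is limited). The gripper opens to 85 mm and grips with 20 to 120 N. Pads are 22 mm wide; open, the fingers measure 114 mm over their backs; the gripper's body (76 mm by 85 mm) begins 54 mm behind the grasp point. The pads swing forward as they close: fully open they stand 13 mm farther back than shut.
Start: joints at [-81.148, 21.807, 74.336, -0, 83.858, -12.336], TCP at [0.199, -0.513, 0.231] pointing down, gripper open.
Joint ranges: [-178.18, 178.18], [-50.72, 133.34], [12.68, 142.11], [-81.47, 261.47], [9.98, 163.14], [-165.26, 165.26]. Speed limits (degrees/s): [136.94, 136.94, 180, 180, 180, 180].

INTERFACE

Orientations are given as a 3x3 rotation matrix whose columns are the frame's x, y, z axes.
In Python, from rig import observe, cams, ticket gives the robot as it stands.
- The arm moves only by the tool move_arm, never from a script. Its arguments are lists of equal length, an entry for each row: "jaw": the finger opening in cm, from 0 to 8.54; "dp": the shift along the tool's x, y, z in cm, a list of three; "turn": the turn, a rotation vector about the tool's x, y, z in rad, a list of three. In form: {"jaw": [jaw, ...], "dp": [[tx, ty, tz], ...], "turn": [[wx, wy, wz], ...]}. A call has 1 to 12 rows; each row shifts and turns the commanded pose from where the row before left it, along the tool's axes as they then stand; what a row does not reach is not made up. A row lasts 1/12 s, in which the tool goes at most 41.7 mm and 7.16 degrees, less where a joint would pass 70% of its speed; a pose out of reach is approached as far as the arm can. A call is refused whole if a number of a shift passes 4.17 or a number of a turn 0.125, either way. A call with a gripper value outside its range is refused whole. The fingers move at their own pace and stop on an object; "force" is the grip in N (left out, the last holds). Time passes only in rows, so rows that do not move let the fingers close. It gives the time, the measured TCP pose, the force, the opening and the grip force at its end, in the units of the state.
- observe(): the state, without advancing time (a new reading comes with each control period).
- cams.get_image(name): name is "scene" or "top"; returns (picture, depth): 400x640x3 uint8, red, green, blue; 400x640 float32, m along the optical axis (not along the pixel's ray), 0 where there is no reading.
- cams.calibration(name): a dict with "vertical_fov" (degrees; the focal length in pixels is half the picture's height over the tangent of half this angle, whatever the lens; pixels are square), "cx", "cy" (the principal point, pixels), "view" (4x4, takes a point from world to camera coordinates). Camera axes: x right, y up, looking along -z (the intrinsics and any distortion apply to the point x, -y, -z); pixel columns grow to the right and rows downward; lengths in m; the calibration is good to about 2 mm. A picture is of the moment at which its call begins. calibration takes no time and is no camera call.
- ticket.close_job(): hands the job in; it is judged then, once.
Trained networks look in the newest picture that a camera, given by its name, has taken for a name from the list of things; names that differ only in an ending like _2 or _b are one class to them, and where a whole thing is asked for, a point or a joint stands for the part that bears it (a point fixed in the world has none). Each returns a list of dicts, best first, with "p" (0 to 1); they miss things now and then, are a little off and sometimes report something else, mostly with a low value. They report only what shows in the picture. A call takes as long as a camera call.
- cams.spot_in(camera, query): "box" ([centre column, centre row, width, height] as shares, 0 to 1, of the picture: columns of its width, rows of its height, round what is visible of it).
- cams.outline_of(camera, query): "mask" (400x640 bool, what is visible of it) and "box" ([centre column, centre row, width, height] as shares, 0 to 1, of the picture: columns of its width, rows of its height, round what is visible of it).
- cams.mark_of(camera, query): "location" ([column, row] as shares, 0 to 1, of the picture: columns of its width, rows of its height: a listed point, or the origin of a listed thing).
The state is a dict: "time_s": time; "q": joint angles; "qvel": joint speeds; "joint_efforts": joint torques, N m; "position": TCP position; "tool_rot": TCP orientation; "ft_force": force on the tool from outside, world axes, zero at the start; "wrist_torque": the same for the moment, N m; "grip_width": finger opening in m; "gripper_force": force on a finger pad.
Only numpy, scipy, OpenCV 4.12 (cv2) and the standard library are available. Lean on these libraries where they do the work, as an engineer would, in place of code of your own. Each camera call takes 0.05 s, during which the arm holds its last target. There are 200 camera calls.

## Working session

There is one attempt and no reset: what is moved stays moved. The work goes in short steps, Python scripts to look and compute and a tool call to move; the robot and the scene stay as the last step left them, time stands still between calls to the robot, and variables do not carry over. Pictures are saved under pics/ and viewed, at most 10 in all, crops included, and the job is handed in when it is done.

Besides the shell and the picture viewer there is one more tool, called in YAML: its name, and indented under it one key for each argument. move_arm: Moves the arm, as the interface text tells. Its arguments: {"type":"object","properties":{"jaw":{"type":"array","items":{"type":"number"}},"dp":{"type":"array","items":{"type":"array","items":{"type":"number"}}},"turn":{"type":"array","items":{"type":"array","items":{"type":"number"}}},"force":{"type":"number"}},"required":["jaw","dp","turn"]}

```bash
mkdir -p pics
cat > h.py <<'E'
import numpy as np, cv2
from rig import observe, cams, ticket
def ray(name,u,v):
    c=cams.calibration(name); f=200/np.tan(np.radians(c["vertical_fov"]/2)); V=np.array(c["view"])
    d=np.array([(u-c["cx"])/f,-(v-c["cy"])/f,-1.]); R=V[:3,:3]
    return -R.T@V[:3,3], R.T@d
def at_z(name,u,v,z):
    o,d=ray(name,u,v); return o+d*(z-o[2])/d[2]
def at_d(name,u,v,dep):
    o,d=ray(name,u,v); return o+d*dep
E
python3 - <<'E'
from h import *
print({k:v for k,v in cams.calibration("top").items()}, cams.calibration("scene").keys())
for n in("top","scene"):
    im,dp=cams.get_image(n); np.savez(f"{n}.npz",im=im,dp=dp); cv2.imwrite(f"pics/{n}.png",im[:,:,::-1])
    for q in("window_left","window_right","blue_pad","red_pad","guard","gauge"):
        for m in cams.mark_of(n,q)[:1]:
            u,v=m["location"][0]*640,m["location"][1]*400
            z={"w":.15,"b":.137,"r":.137,"g":0}[q[0]]
            d=dp[int(v),int(u)]
            print(n,q,round(m["p"],2),round(u,1),round(v,1),at_z(n,u,v,z).round(4),at_d(n,u,v,d).round(4))
s=observe();print(s["time_s"],s["tool_rot"],s["position"])
E
```

```text
{'vertical_fov': 46.01364446216578, 'cx': 317.3882251828136, 'cy': 206.8540780132826, 'view': array([[ 0.01997966, -0.99952843,  0.02331795, -0.02602592],
       [ 0.98309415,  0.02388619,  0.18153606, -0.53280612],
       [-0.18200743,  0.01929671,  0.98310779, -1.19940142],
       [ 0.        ,  0.        ,  0.        ,  1.        ]])} dict_keys(['vertical_fov', 'cx', 'cy', 'view'])
top window_left 0.72 312.3 196.1 [0.541  0.0007 0.15  ] [5.439e-01 5.000e-04 1.361e-01]
top window_right 0.84 353.3 192.1 [ 0.5534 -0.0995  0.15  ] [ 0.5569 -0.101   0.1342]
top blue_pad 0.7 351.7 188.6 [ 0.5651 -0.0967  0.137 ] [ 0.5656 -0.0969  0.1349]
top red_pad 0.66 355.8 191.2 [ 0.5588 -0.1069  0.137 ] [ 0.5588 -0.107   0.1368]
top guard 0.96 329.5 199.2 [ 0.5647 -0.0482  0.    ] [ 0.5338 -0.0413  0.1524]
top gauge 0.76 261.0 202.0 [0.5522 0.1404 0.    ] [0.5318 0.1296 0.1058]
scene window_left 0.72 311.4 202.0 [0.5449 0.0121 0.15  ] [0.5374 0.0067 0.1358]
scene window_right 0.92 275.6 189.6 [ 0.5687 -0.106   0.15  ] [ 0.5623 -0.1125  0.1373]
scene blue_pad 0.54 279.4 190.6 [ 0.5585 -0.1003  0.137 ] [ 0.5585 -0.1003  0.1369]
scene red_pad 0.7 310.4 204.1 [0.546  0.0089 0.137 ] [0.5439 0.0073 0.1329]
scene guard 0.78 296.3 225.6 [ 0.5726 -0.0336  0.    ] [0.6358 0.021  0.1483]
scene gauge 0.93 346.1 244.2 [0.5387 0.142  0.    ] [0.5637 0.1532 0.0546]
0.7 [[ 9.32378970e-01  3.61482304e-01 -1.43845125e-05]
 [ 3.61482303e-01 -9.32378970e-01 -2.60167733e-05]
 [-2.28164201e-05  1.90577455e-05 -1.00000000e+00]] [ 0.19879243 -0.51278875  0.23133154]
```

Run:
```python
from h import *
a=np.load("top.npz"); im,dp=a["im"],a["dp"]
c=im[130:270,220:420,::-1]; cv2.imwrite("pics/topcrop.png",cv2.resize(c,None,fx=4,fy=4,interpolation=cv2.INTER_NEAREST))
# guard yellow top from mask of depth height
hsv=cv2.cvtColor(im,cv2.COLOR_RGB2HSV)
ys,xs=np.nonzero((hsv[...,0]>18)&(hsv[...,0]<36)&(hsv[...,1]>120)&(hsv[...,2]>60))
P=np.array([at_d("top",x,y,dp[y,x]) for x,y in zip(xs,ys)])
k=(abs(P[:,2]-.15)<.008)&(abs(P[:,0]-.55)<.2)&(abs(P[:,1]+.05)<.2); P=P[k]
print(len(P),P[:,2].mean(),P.min(0),P.max(0),cv2.minAreaRect((P[:,:2]*1000).astype(np.float32)))
for n,lo,hi in(("blue",95,130),("red",0,8)):
    m=(((hsv[...,0]>=lo)&(hsv[...,0]<=hi))|((n=="red")&(hsv[...,0]>172)))&(hsv[...,1]>110)&(hsv[...,2]>50)
    nn,l,st,ce=cv2.connectedComponentsWithStats(m.astype(np.uint8))
    for i in range(1,nn):
        if st[i,4]>30:
            d=np.median(dp[l==i]); print(n,st[i],ce[i].round(1),at_d("top",*ce[i],d).round(4))
```

```text
Traceback (most recent call last):
  File "h.py", line 10, in at_d
    o,d=ray(name,u,v); return o+d*dep
        ~~~^^^^^^^^^^
  File "h.py", line 4, in ray
    c=cams.calibration(name); f=200/np.tan(np.radians(c["vertical_fov"]/2)); V=np.array(c["view"])
ValueError: time passes only in moves, steps and waits
```

View pics/topcrop.png

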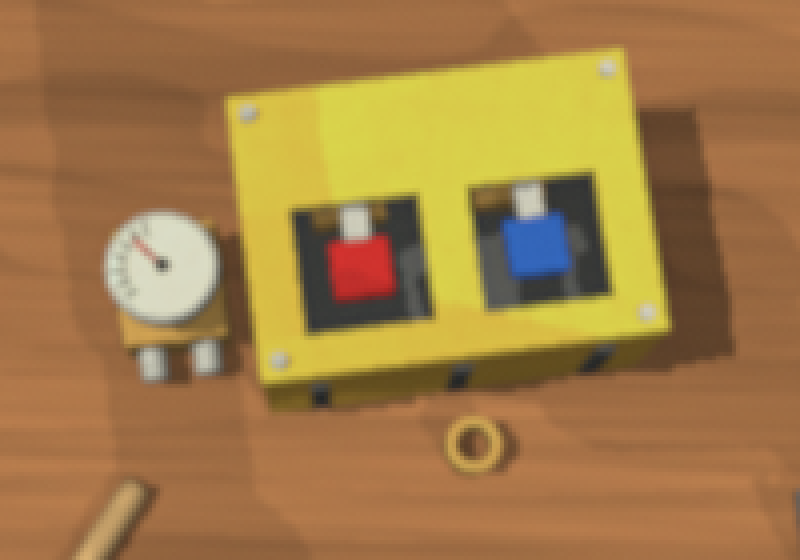

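View pics/scene.png

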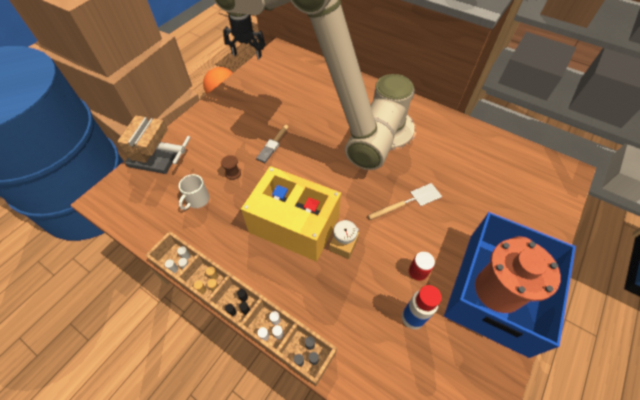

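Run:
```python
from h import *
c=cams.calibration("top");f=200/np.tan(np.radians(c["vertical_fov"]/2));V=c["view"];R=V[:3,:3];o=-R.T@V[:3,3]
def P(x,y,z):
    d=R.T@np.array([(220+x/4-.5-c["cx"])/f,-(130+y/4-.5-c["cy"])/f,-1]); return o+d*(z-o[2])/d[2]
G=[P(*p,.15) for p in((225,97),(625,48),(670,330),(262,382))]
L=[P(*p,.15) for p in((290,210),(418,195),(434,317),(305,333))]
W=[P(*p,.15) for p in((470,186),(594,173),(612,295),(486,310))]
for n,K in(("G",G),("L",L),("R",W)):
    K=np.array(K)[:,:2]; ce=K.mean(0)
    e=(K[0]-K[1])+(K[3]-K[2]); print(n,ce.round(4),"yaw",np.degrees(np.arctan2(-e[0],e[1])).round(2),np.linalg.norm(e)/2,np.linalg.norm(K[0]-K[3]))
dp=np.load("top.npz")["dp"]
for n,p in(("blue",(537,245)),("red",(362,268))):
    u,v=220+p[0]/4,130+p[1]/4; d=dp[int(v),int(u)]; d=R.T@np.array([(u-.5-c["cx"])/f,-(v-.5-c["cy"])/f,-1])*d+o; print(n,P(*p,.135).round(4),d.round(4))
s=observe();Rt=s["tool_rot"];print(s["time_s"],"tool yaw",np.degrees(np.arctan2(Rt[1,0],Rt[0,0])),s["grip_width"])
```

```text
G [ 0.5761 -0.0446] yaw 8.76 0.2508159746542866 0.1800294983469411
L [0.5427 0.0065] yaw 8.45 0.07907807016524183 0.07713172755334023
R [ 0.5597 -0.1028] yaw 7.95 0.07751720356394795 0.07819977922480054
blue [ 0.5602 -0.1021  0.135 ] [ 0.5601 -0.1021  0.1355]
red [0.5429 0.0063 0.135 ] [0.5426 0.0063 0.1366]
0.7 tool yaw 21.19125729632675 0.08500252708845238
```

move_arm:
  jaw: [0,0,0,0,0,0,0,0,0,0,0,0]
  dp:
    - [0,0,0]
    - [0,0,0]
    - [2.8,-2.4,0]
    - [2.8,-2.4,0]
    - [2.8,-2.4,0]
    - [2.8,-2.4,0]
    - [2.8,-2.4,0]
    - [2.8,-2.4,0]
    - [2.8,-2.4,0]
    - [2.8,-2.4,0]
    - [2.8,-2.4,0]
    - [0,0,0]
  turn:
    - [0,0,0.11]
    - [0,0,0.11]
    - [0,0,0]
    - [0,0,0]
    - [0,0,0]
    - [0,0,0]
    - [0,0,0]
    - [0,0,0]
    - [0,0,0]
    - [0,0,0]
    - [0,0,0]
    - [0,0,0]

```text
time_s: 1.7
position: [0.4185, -0.2572, 0.2315]
tool_rot: [[0.988, 0.155, 0.001], [0.155, -0.988, 0.001], [0.001, -0.001, -1.0]]
ft_force: [0.5, -0.2, -0.0]
grip_width: 0.0002
gripper_force: 0.0
```

move_arm:
  jaw: [0,0,0,0,0,0,0,0,0,0]
  dp:
    - [2.7,-2.2,0]
    - [2.7,-2.2,0]
    - [2.7,-2.2,0]
    - [2.7,-2.2,0]
    - [2.7,-2.2,0]
    - [2.0,-1.5,0]
    - [0.9,-0.6,0]
    - [0,0,2]
    - [0,0,2]
    - [0,0,0]
  turn:
    - [0,0,0]
    - [0,0,0]
    - [0,0,0]
    - [0,0,0]
    - [0,0,0]
    - [0,0,0]
    - [0,0,0]
    - [0,0,0]
    - [0,0,0]
    - [0,0,0]

```text
time_s: 2.53
position: [0.5567, -0.1075, 0.1879]
tool_rot: [[0.989, 0.149, -0.006], [0.149, -0.989, 0.002], [-0.006, -0.003, -1.0]]
ft_force: [-0.4, 0.0, 0.1]
grip_width: 0.0
gripper_force: 0.0
```

Run:
```python
from h import *
s=observe();print(s["time_s"],s["position"],s["ft_force"],s["grip_width"])
im,dp=cams.get_image("top"); a=im[130:230,290:410,::-1]
im2,_=cams.get_image("scene"); b=im2[150:250,230:350,::-1]
cv2.imwrite("pics/above.png",cv2.resize(np.vstack([a,b]),None,fx=3,fy=3,interpolation=cv2.INTER_CUBIC))
```

```text
2.5333 [ 0.55673653 -0.10750519  0.1879058 ] [-0.4047915   0.02588392  0.10861514] 3.533324579983324e-05
```

View pics/above.png

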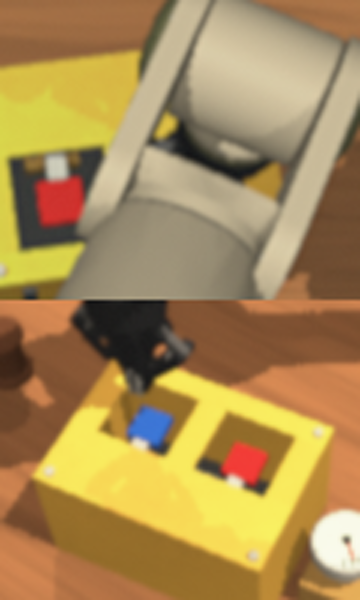

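move_arm:
  jaw: [0,0,0]
  dp:
    - [0.2,-0.3,1.0]
    - [0,0,0.5]
    - [0,0,0]
  turn:
    - [0,0,0]
    - [0,0,0]
    - [0,0,0]

```text
time_s: 2.88
position: [0.5595, -0.1043, 0.1756]
tool_rot: [[0.989, 0.149, -0.001], [0.149, -0.989, 0.0], [-0.001, -0.001, -1.0]]
ft_force: [0.2, -0.5, 0.5]
grip_width: -0.0003
gripper_force: 0.0
```

move_arm:
  jaw: [0,0,0,0,0,0,0,0]
  dp:
    - [0,-0.2,1]
    - [0,0,1]
    - [0,0,0.8]
    - [0,0,0.6]
    - [0,0,0.6]
    - [0,0,0.6]
    - [0,0,0.4]
    - [0,0,0]
  turn:
    - [0,0,0]
    - [0,0,0]
    - [0,0,0]
    - [0,0,0]
    - [0,0,0]
    - [0,0,0]
    - [0,0,0]
    - [0,0,0]

```text
time_s: 3.55
position: [0.5594, -0.1024, 0.1256]
tool_rot: [[0.989, 0.149, -0.001], [0.149, -0.989, 0.0], [-0.001, -0.0, -1.0]]
ft_force: [-0.0, 0.2, 0.5]
grip_width: -0.0004
gripper_force: 0.0
```

move_arm:
  jaw: [0,0,0]
  dp:
    - [0,0,0.3]
    - [0,0,0.3]
    - [0,0,0.2]
  turn:
    - [0,0,0]
    - [0,0,0]
    - [0,0,0]

```text
time_s: 3.8
position: [0.5596, -0.1025, 0.1184]
tool_rot: [[0.989, 0.149, 0.0], [0.149, -0.989, -0.0], [0.0, 0.0, -1.0]]
ft_force: [-2.4, 0.4, 4.4]
grip_width: 0.0001
gripper_force: 2.4
```

Run:
```python
from h import *
s=observe();print(s["time_s"],s["position"],s["ft_force"],s["grip_width"])
im2,_=cams.get_image("scene"); b=im2[150:250,230:350,::-1]
cv2.imwrite("pics/p1.png",cv2.resize(b,None,fx=5,fy=5,interpolation=cv2.INTER_CUBIC))
```

```text
3.8 [ 0.55961844 -0.10246352  0.1183811 ] [-2.37827938  0.39563835  4.44553714] 0.0001427098433194968
```

View pics/p1.png

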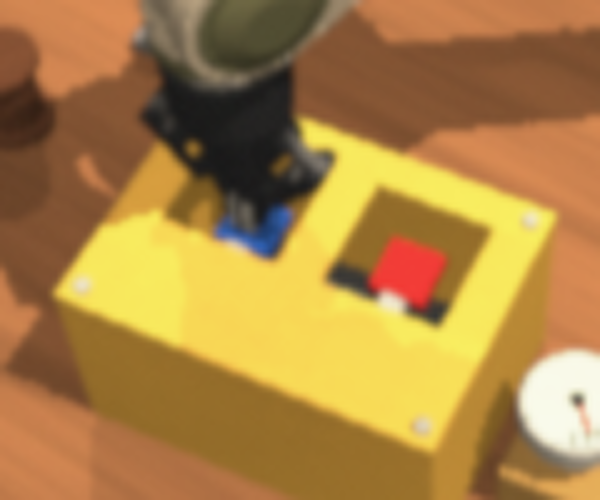

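move_arm:
  jaw: [0,0,0]
  dp:
    - [0,0,0.2]
    - [0,0,0.2]
    - [0,0,0]
  turn:
    - [0,0,0]
    - [0,0,0]
    - [0,0,0]

```text
time_s: 4.1
position: [0.5597, -0.1024, 0.1141]
tool_rot: [[0.989, 0.149, 0.0], [0.149, -0.989, -0.0], [0.0, 0.0, -1.0]]
ft_force: [-0.8, -1.3, 2.5]
grip_width: -0.0001
gripper_force: 1.2
```

move_arm:
  jaw: [0,0]
  dp:
    - [0,0,0.2]
    - [0,0,0.1]
  turn:
    - [0,0,0]
    - [0,0,0]

```text
time_s: 4.27
position: [0.5599, -0.1025, 0.1119]
tool_rot: [[0.989, 0.149, 0.001], [0.149, -0.989, -0.0], [0.001, 0.001, -1.0]]
ft_force: [-6.3, 0.7, 17.3]
grip_width: 0.0002
gripper_force: 8.6
```

move_arm:
  jaw: [0,0]
  dp:
    - [0,0,0.1]
    - [0,0,0]
  turn:
    - [0,0,0]
    - [0,0,0]

```text
time_s: 4.43
position: [0.5599, -0.1025, 0.1119]
tool_rot: [[0.989, 0.149, 0.002], [0.149, -0.989, -0.001], [0.002, 0.001, -1.0]]
ft_force: [-5.7, -0.3, 15.8]
grip_width: -0.0
gripper_force: 8.4
```

move_arm:
  jaw: [0,0]
  dp:
    - [0,0,0.1]
    - [0,0,0]
  turn:
    - [0,0,0]
    - [0,0,0]

```text
time_s: 4.6
position: [0.5599, -0.1025, 0.1117]
tool_rot: [[0.989, 0.149, 0.003], [0.149, -0.989, -0.001], [0.002, 0.002, -1.0]]
ft_force: [-8.8, 1.5, 21.7]
grip_width: 0.0001
gripper_force: 11.7
```

move_arm:
  jaw: [0,0,0,0,0,0,0,0,0,0,0]
  dp:
    - [0,0,-1]
    - [0,0,-1.5]
    - [0,0,-2]
    - [0,0,-2]
    - [0,0,-1]
    - [0,0,0]
    - [0,-3,0]
    - [0,-4,0]
    - [0,-3,0]
    - [0,-1,0]
    - [0,0,0]
  turn:
    - [0,0,0]
    - [0,0,0]
    - [0,0,0]
    - [0,0,0]
    - [0,0,0]
    - [0,0,0]
    - [0,0,0]
    - [0,0,0]
    - [0,0,0]
    - [0,0,0]
    - [0,0,0]

```text
time_s: 5.52
position: [0.5425, 0.0085, 0.1833]
tool_rot: [[0.988, 0.152, -0.002], [0.152, -0.988, 0.001], [-0.001, -0.001, -1.0]]
ft_force: [-0.6, 0.1, -0.2]
grip_width: 0.0002
gripper_force: 0.0
```

Run:
```python
from h import *
s=observe();print(s["time_s"],s["position"],s["ft_force"])
im2,_=cams.get_image("scene"); b=im2[150:250,230:350,::-1]
cv2.imwrite("pics/p2.png",cv2.resize(b,None,fx=5,fy=5,interpolation=cv2.INTER_CUBIC))
```

```text
5.5167 [0.54248553 0.00846813 0.18331706] [-0.57309103  0.0656394  -0.17917629]
```

View pics/p2.png

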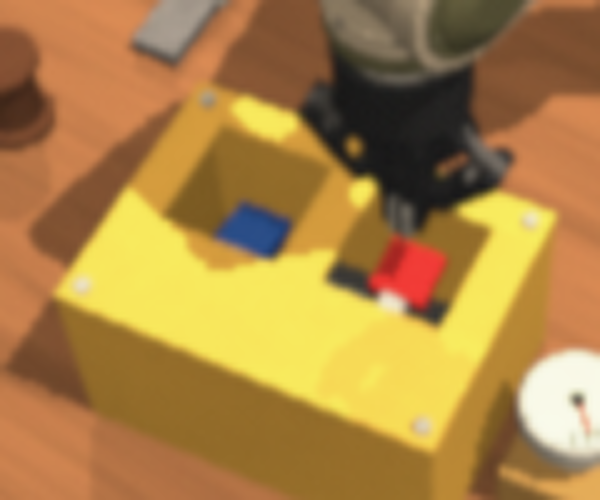

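The blue pad at about (255,228) in the crop sits well below its window. The tool is above the red pad at (408,270), which is still up.

move_arm:
  jaw: [0,0,0,0,0,0,0,0,0,0,0]
  dp:
    - [0,0.1,1]
    - [0,0,1]
    - [0,0,1]
    - [0,0,0.8]
    - [0,0,0.6]
    - [0,0,0.6]
    - [0,0,0.6]
    - [0,0,0.4]
    - [0,0,0.3]
    - [0,0,0.3]
    - [0,0,0]
  turn:
    - [0,0,0]
    - [0,0,0]
    - [0,0,0]
    - [0,0,0]
    - [0,0,0]
    - [0,0,0]
    - [0,0,0]
    - [0,0,0]
    - [0,0,0]
    - [0,0,0]
    - [0,0,0]

```text
time_s: 6.48
position: [0.5434, 0.0052, 0.1181]
tool_rot: [[0.989, 0.149, 0.0], [0.149, -0.989, -0.0], [0.0, 0.0, -1.0]]
ft_force: [-0.9, 0.4, 0.9]
grip_width: -0.0001
gripper_force: 0.2
```

move_arm:
  jaw: [0,0,0,0]
  dp:
    - [0,0,0.2]
    - [0,0,0.2]
    - [0,0,0.2]
    - [0,0,0.1]
  turn:
    - [0,0,0]
    - [0,0,0]
    - [0,0,0]
    - [0,0,0]

```text
time_s: 6.82
position: [0.5438, 0.0053, 0.112]
tool_rot: [[0.989, 0.149, 0.002], [0.149, -0.989, -0.0], [0.002, 0.001, -1.0]]
ft_force: [-5.7, -0.8, 17.8]
grip_width: 0.0001
gripper_force: 9.2
```

move_arm:
  jaw: [0,0,0]
  dp:
    - [0,0,0.1]
    - [0,0,0.1]
    - [0,0,0]
  turn:
    - [0,0,0]
    - [0,0,0]
    - [0,0,0]

```text
time_s: 7.07
position: [0.5439, 0.0053, 0.1118]
tool_rot: [[0.989, 0.15, 0.003], [0.15, -0.989, -0.001], [0.003, 0.001, -1.0]]
ft_force: [-7.7, -1.2, 23.7]
grip_width: -0.0001
gripper_force: 12.6
```

Red is at its stop. Next I'll rise clear and pull back towards the robot so the camera can see.

move_arm:
  jaw: [0,0,0,0,0,0,0,0,0,0,0,0]
  dp:
    - [0,0,-1]
    - [0,0,-1.5]
    - [0,0,-2]
    - [0,0,-3]
    - [0,0,-3]
    - [0,0,-2]
    - [-2,0,0]
    - [-3,0,0]
    - [-3,0,0]
    - [-3,0,0]
    - [-2,0,0]
    - [0,0,0]
  turn:
    - [0,0,0]
    - [0,0,0]
    - [0,0,0]
    - [0,0,0]
    - [0,0,0]
    - [0,0,0]
    - [0,0,0]
    - [0,0,0]
    - [0,0,0]
    - [0,0,0]
    - [0,0,0]
    - [0,0,0]

```text
time_s: 8.07
position: [0.412, -0.0136, 0.2343]
tool_rot: [[0.989, 0.149, -0.001], [0.149, -0.989, 0.001], [-0.001, -0.001, -1.0]]
ft_force: [0.3, 0.9, -0.3]
grip_width: 0.0001
gripper_force: 0.0
```

Run:
```python
from h import *
s=observe();print(s["time_s"],s["position"],s["ft_force"])
im2,_=cams.get_image("scene"); b=im2[150:250,230:380,::-1]
t,dp=cams.get_image("top"); a=t[150:250,230:380,::-1]
cv2.imwrite("pics/p3.png",cv2.resize(np.vstack([a,b]),None,fx=3,fy=3,interpolation=cv2.INTER_CUBIC))
```

```text
8.0667 [ 0.41197826 -0.01357369  0.23429314] [ 0.32232893  0.86808362 -0.30823899]
```

View pics/p3.png

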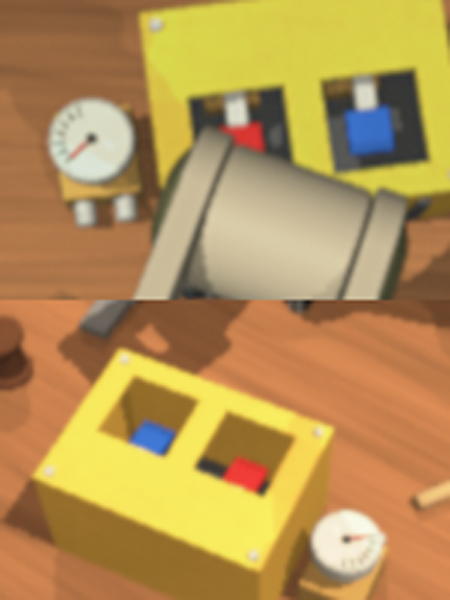

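The blue pad (152,437) and the red pad (245,474) are both low in their windows. The gauge needle has swung to the far end of its scale.

```bash
python3 -c "
from h import *
print(ticket.close_job())"
```

```text
the job is handed in; nothing more can be done
None
```

The job is handed in: blue lever pressed to its stop first, then red, both left down, and neither the guard nor the other items touched as far as the force readings and pictures show.

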